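Grade turned feet in the taper gauge and drop them into the sliding box

ROBOT

A 6-joint arm with a two-finger parallel gripper is mounted at the origin on the work surface. World frame = base frame: x ahead of the robot, y to its left, z up, the work surface at z = 0. Lengths are in mm, angles in rad, forces in N, time in s.
With the tool pointing down it reaches from about 300 to 775 mm from the base axis. Payload 14.6 kg.
Tool frame: the origin (TCP) lies midway between the tips of the shut fingers; the grasp point (between the pads) lies 19 mm behind it; z points along the fingers, y is the line along which they close (so a half turn about z gives the same grasp; the last joint's range is limited). The gripper opens to 85 mm and grips with 20 to 120 N. Pads are 22 mm wide; open, the fingers measure 114 mm over their backs; the gripper's body (76 mm by 85 mm) begins 54 mm behind the grasp point. The pads swing forward as they close: fully open they stand 13 mm farther back than shut.
Start: joints at [1.045, 0.3, 1.521, -0, 1.321, -0.067], TCP at [243.576, 493.113, 231.281] pointing down, gripper open.
Joint ranges: [-3.03, 3.03], [-0.79, 2.21], [0.23, 2.52], [-1.04, 4.18], [0, 3.07], [-2.55, 2.55]. Speed limits (rad/s): [2.22, 2.22, 2.57, 3.14, 3.14, 3.14].

INTERFACE

Orientations are given as a unit quaternion [w, x, y, z].
In Python, from bench import * gives the robot as it stands. Calls block until the motion is done:
- reach(position, orientation): joint-space move of the TCP to a pose.
- movel(position, attitude=None, speed=150): straight line of the TCP; attitude=None keeps the orientation; speed is the mean speed in mm/s.
- movej(angles): joint-space move.
- set_gripper(opening, newtons=None): finger opening in mm; newtons is the grip in N (None keeps the last); returns when the fingers have stopped.
- wait(seconds).
- ik(position, orientation): joint angles nearest the present ones, or None.
- state(): the state.
- capture(name): name is "side" or "top" or "wrist"; returns the picture (384x512x3 uint8, blue, green, red); there is no depth.
- camera_info(name): a dict with "vertical_fov" (degrees; the focal length in pixels is half the picture's height over the tangent of half this angle, whatever the lens; pixels are square), "cx", "cy" (the principal point, pixels), "k1" (the pictures are not rectified: a ray, as slopes to the right and down, at radius r is drawn at 1 + k1 r^2 times it, then the intrinsics apply), "R" (3x3) and "t" (3): a world point X has camera coordinates R X + t. Camera axes: x right, y down, z forward; pixel columns grow to the right and rows downward; lengths in mm; the calibration is good to about 2 mm. A picture is of the moment at which its call begins: read the wrist's pose just before it. camera_info takes no time and is no camera call; for the wrist camera it gives the pose at the moment of the call.
A pose or a line that the arm cannot do raises MotionError and nothing moves.
- close_job(): hands the job in; it is judged then, once.
The state is a dict: "t": time; "q": joint angles; "qvel": joint speeds; "effort": joint torques, N m; "eef_pos": TCP position; "tcp_rot": TCP orientation; "force": force on the tool from outside, world axes, zero at the start; "moment": the same for the moment, N m; "gripper_width": finger opening in mm; "finger_force": force on a finger pad.
Only numpy, scipy, OpenCV 4.12 (cv2) and the standard library are available. Lean on these libraries where they do the work, as an engineer would, in place of code of your own. Each camera call takes 0.05 s, during which the arm holds its last target. There are 200 camera calls.

TASK

Slide each turned foot along the tapered slot of the gauge, from the wide end, until it wedges, leaving it standing there, so that all of them stand wedged in the gauge together, each at its own mark (the thinner ones have to be in before the thicker ones). Then, for each foot, push the box along its rail until the bay with the same number of brass pins as the foot's mark is under the spout, and drop the foot in through the spout. Finish by pushing the box fully home against the right-hand stop (the robot's right), and leave the other things on the bench alone.

Things in the scene. Friction and masses are not known exactly. Their poses are not given: they have to be found in the camera images.
- foot_a: Turned wooden furniture foot, 80 mm tall: a round lower part 34 mm high, on it a tenon 28 mm in diameter, 46 mm long, to hold it by. The lower part's diameter is one of four grades between 34 and 55 mm, to be found with the gauge; no two feet share a grade; the letter means nothing. Origin: centre of its underside, z up. About 0.1 kg. Stands loose on the bench, or is absent (None).
- foot_b: Turned wooden furniture foot, 80 mm tall: a round lower part 34 mm high, on it a tenon 28 mm in diameter, 46 mm long, to hold it by. The lower part's diameter is one of four grades between 34 and 55 mm, to be found with the gauge; no two feet share a grade; the letter means nothing. Origin: centre of its underside, z up. About 0.1 kg. Stands loose on the bench, or is absent (None).
- foot_c: Turned wooden furniture foot, 80 mm tall: a round lower part 34 mm high, on it a tenon 28 mm in diameter, 46 mm long, to hold it by. The lower part's diameter is one of four grades between 34 and 55 mm, to be found with the gauge; no two feet share a grade; the letter means nothing. Origin: centre of its underside, z up. About 0.1 kg. Stands loose on the bench, or is absent (None).
- foot_d: Turned wooden furniture foot, 80 mm tall: a round lower part 34 mm high, on it a tenon 28 mm in diameter, 46 mm long, to hold it by. The lower part's diameter is one of four grades between 34 and 55 mm, to be found with the gauge; no two feet share a grade; the letter means nothing. Origin: centre of its underside, z up. About 0.1 kg. Stands loose on the bench, or is absent (None).
- gauge: Fixed taper gauge: two steel bars on a dark base 8 mm thick, so a foot in the slot stands 8 mm above the bench; bar tops 38 mm above the bench. Origin on the bench under the slot's centre line; y runs along the slot to its wide, open end, x across it. Slot width (mm) = 44.5 + 0.115 y; bars 24 mm wide from y = -130 to +200 mm, base 125 mm wide from -145 to +230 mm.
- gauge_entry (a point): On the slot's floor near its wide end, at gauge y = +165 mm: a foot can be set in from above here and slid towards -y of the gauge. A push of about 8 N wedges it.
- gauge_middle (a point): On the slot's floor at gauge y = 0. Marks across the bars with 1, 2, 3, 4 brass pins lie at gauge y = -91.5, -30.5, +30.5, +91.5 mm: a foot of grade 1 (thinnest, 34 mm), 2 (41 mm), 3 (48 mm), 4 (thickest, 55 mm) wedges with its axis at that mark, within about 10 mm.
- feeder: Fixed slide rail with the spout over it. Origin on the bench below the spout's centre; y runs along the rail (to the robot's left when square to it), x away from the robot, z up. The box slides along y on it between two end stops.
- spout (a point): Centre of the spout's upper mouth, 163 mm above the bench. The spout is a fixed upright square sheet-metal duct, inside 66 x 66 mm, walls 4 mm, from 118 to 163 mm above the bench, open at top and bottom, carried from two posts on its far side.
- carriage (a joint): Position of the plywood box along the rail (m): 0 = fully home against the right-hand stop (-y), 0.30 = the other stop. It slides with about 1.5 N of friction and stays where it is left. Bay 1, 2, 3, 4 (as many brass pins on its robot-side face) is centred under the spout at 0.066, 0.142, 0.218, 0.294.
- box_floor (a point): Centre of the box's inner floor, 20 mm above the bench; axes as the feeder's. The box has four bays in a row along y, each 70 x 70 mm inside with walls 6 mm thick and 65 mm high (tops 85 mm above the bench); bays 1, 2, 3, 4 are centred at y = +114, +38, -38, -114 mm from here.
- box_post (a point): Centre of the top of the box's push post: a steel post 18 mm in diameter on a ledge on the robot's side of the box, 90 mm from the box's middle; its top is 85 mm and the ledge 30 mm above the bench. Pinch or push it from above to move the box.
- gouge: Bystander: turning gouge with wooden handle, about 280 mm long, lying on the bench. Origin near its middle.
- wax_tin: Bystander: round tin 72 mm in diameter, 60 mm high. Origin: centre of its underside.
- offcut: Bystander: wooden offcut 110 x 60 x 45 mm. Origin: centre of its underside.
There are look-alikes about, which are no part of the job. Leave any turquoise look-alike of the foot_d alone.

How it is judged:
By the outcome, as a careful person would: the job done as asked, in the order asked, and still so for the second after the job is handed in, with the robot touching nothing.
Of foot_a, foot_b, foot_c, foot_d only 2 to 4 are there at a start; the rules pass over those that are not, and their reading is None.
At some moment in a run one of foot_a, foot_b, foot_c, foot_d may be knocked a few centimetres aside while the robot is not near it.
It also fails if it takes over 210 s, if anything falls off the work surface, if the arm or the gripper's body presses on something with over 40 N, if the wrist force passes 120 N, or if a joint passes its speed limit or range.

## Working session

There is one attempt and no reset: what is moved stays moved. The work goes in short steps, each a Python script; the robot and the scene stay as the last script left them, time stands still between calls to the robot, and variables do not carry over. Pictures are saved under pics/ and viewed, at most 14 in all, crops included, and the job is handed in when it is done.

```bash
ls; mkdir -p pics; python3 - <<'E'
from bench import *
import cv2
for n in("top","side"):
    cv2.imwrite(f"pics/{n}0.png",cv2.resize(capture(n),(800,600),interpolation=cv2.INTER_CUBIC))
    print(camera_info(n))
print(state())
E
```

```text
pics
{'vertical_fov': 56.455919225371694, 'cx': 255.20143739765265, 'cy': 195.82220313249647, 'k1': -0.09794216375680953, 'R': array([[ 0.00510001, -0.99974084,  0.0221867 ],
       [-0.99010385, -0.00815999, -0.14009916],
       [ 0.1402439 , -0.02125263, -0.98988887]]), 't': array([ -19.18624374,  491.8170936 , 1180.45907014])}
{'vertical_fov': 57.58540018905125, 'cx': 253.5954967153734, 'cy': 188.72274438590136, 'k1': -0.09655596869351883, 'R': array([[-9.50628442e-01, -3.10330599e-01, -6.95810849e-04],
       [-1.50680561e-01,  4.63534022e-01, -8.73173281e-01],
       [ 2.71294919e-01, -8.29958511e-01, -4.87409414e-01]]), 't': array([473.23668798, 190.63000792, 852.94639733])}
{'t': 0.1, 'q': array([ 1.04541430e+00,  3.00394338e-01,  1.52151065e+00, -1.58564363e-05,
        1.32073221e+00, -6.66069727e-02]), 'qvel': array([ 0.00016095, -0.00171658, -0.0009657 ,  0.00011024,  0.00158362,
        0.00138539]), 'effort': array([ 2.66347852e-03, -5.44375992e+01, -3.62372446e+01, -2.02697754e-05,
        2.96926301e-03, -1.53724739e-05]), 'eef_pos': array([243.46929999, 492.93710213, 230.79322618]), 'tcp_rot': array([-1.44994656e-04,  2.27379189e-01,  9.73806157e-01, -5.01797040e-04]), 'force': array([ 0.74755929,  0.29878903, -0.62877795]), 'moment': array([-0.01273442, -0.0403244 ,  0.00553996]), 'finger_force': 0.0, 'gripper_width': 85.61380268723316}
```

View pics/top0.png

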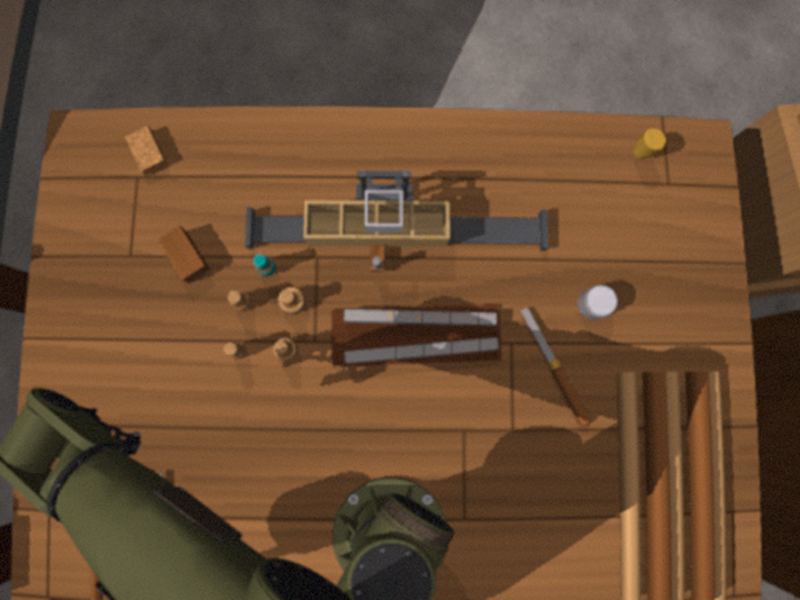

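View pics/side0.png

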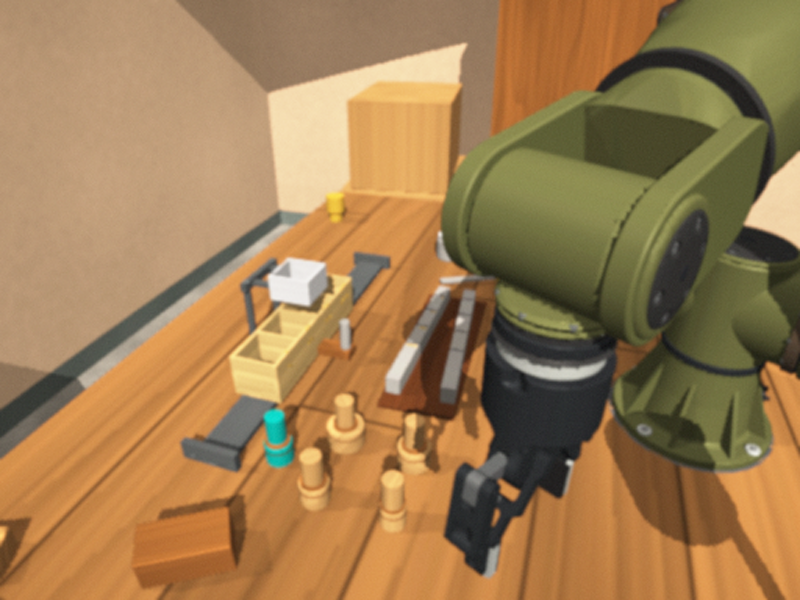

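The top view shows four wooden feet near (236,298), (290,298), (232,349) and (284,348), in 800×600 pixels. The turquoise decoy is at (264,264). The gauge spans x 332–500 with its wide end to the left, the spout is at (385,208), and the post is at (377,262).

```bash
cat > h.py <<'E'
from bench import *
import numpy as np, cv2
def ray(info,uv):
    f=192/np.tan(np.radians(info["vertical_fov"])/2)
    K=np.array([[f,0,info["cx"]],[0,f,info["cy"]],[0,0,1]])
    p=cv2.undistortPoints(np.float64(uv).reshape(-1,1,2),K,np.array([info["k1"],0,0,0,0])).reshape(-1,2)
    R,t=np.array(info["R"]),np.array(info["t"])
    return -R.T@t, np.c_[p,np.ones(len(p))]@R
def onplane(info,uv,z):
    c,d=ray(info,uv); return c+d*((z-c[2])/d[:,2])[:,None]
def proj(info,X):
    f=192/np.tan(np.radians(info["vertical_fov"])/2)
    K=np.array([[f,0,info["cx"]],[0,f,info["cy"]],[0,0,1]])
    return cv2.projectPoints(np.float64(X).reshape(-1,1,3),cv2.Rodrigues(np.array(info["R"]))[0],np.array(info["t"]),K,np.array([info["k1"],0,0,0,0]))[0].reshape(-1,2)
def quat(a):
    "tool down, closing line at world angle a"
    t=(a+np.pi/2)/2
    return [0,float(np.cos(t)),float(np.sin(t)),0]
E
python3 - <<'E'
from h import *
np.set_printoptions(precision=1,suppress=True)
i=camera_info("top"); s=.64
def P(l,z): print(onplane(i,np.array(l)*s,z)[:,:2].tolist())
P([(236,293),(290,291),(232,346),(284,342)],80)
print("turq");P([(264,260)],80)
print("spout corners");P([(366,191),(402,191),(403,226),(365,226)],163)
print("post");P([(377,263)],85)
print("rail stops");P([(250,228),(544,229)],20)
print("gauge base");P([(332,310),(498,308),(501,358),(334,366)],8)
print("box");P([(304,202),(450,202),(450,237),(304,238)],85)
w=camera_info("wrist"); print(w, state()["eef_pos"])
for a in (0,np.pi/2,-np.pi/2):
  print(a,ik([400,150,330],quat(a)))
E
```

```text
[[510.27964167064204, 327.72453773714847], [515.4056151875536, 213.6347591694938], [398.69032512027, 331.15375833164086], [408.10636145803204, 222.73131341967337]]
turq
[[581.6082722714457, 271.2885218317242]]
spout corners
[[706.3859772365479, 53.81022038370737], [707.2484133810714, -18.496279307066313], [634.3818442180373, -20.78271614392043], [633.5680934008464, 54.68165456482997]]
post
[[575.8770491482135, 31.468538053286295]]
rail stops
[[668.6811136810695, 319.86541319492363], [673.9186945985147, -346.392651445367]]
gauge base
[[485.49311860538467, 131.56521975959276], [492.9843914641042, -238.66388836981093], [381.35356454369736, -243.33184057068627], [361.8230337453565, 124.65025248929834]]
box
[[708.4790923486448, 189.68460135938176], [711.9552517209905, -124.10508040604721], [634.1389503394354, -123.28415101012492], [628.8145217428547, 186.97996928911994]]
{'vertical_fov': 59.7176002392276, 'cx': 258.80917315545776, 'cy': 192.81367981406154, 'k1': -0.045422906545212034, 'R': array([[ 0.4,  0.9, -0. ],
       [ 0.9, -0.4,  0.3],
       [ 0.3, -0.1, -1. ]]), 't': array([-550.5,  -37.4,  380. ])} [243.5 492.9 230.8]
0 [ 0.3 -0.   1.7 -0.   1.5  0.3]
1.5707963267948966 [ 0.3 -0.   1.7 -0.   1.5 -1.3]
-1.5707963267948966 [ 0.3 -0.   1.7 -0.   1.5  1.8]
```

```bash
python3 - <<'E'
from h import *
np.set_printoptions(precision=4,suppress=True)
ims=[]
import json
infos={}
for n,p in dict(feet=(400,275,330),gaugeA=(380,60,330),gaugeB=(380,-130,330),sp=(550,20,330)).items():
    for z in (p[2],p[2]-40,p[2]-80):
        try: reach([p[0],p[1],z],quat(np.pi/2)); break
        except MotionError as e: print(n,z,e)
    wait(.2)
    i=camera_info("wrist"); im=capture("wrist"); cv2.imwrite(f"pics/raw_{n}.png",im); ims.append(im)
    infos[n]={k:np.array(v).tolist() for k,v in i.items()}
    print(n,-np.array(i["R"]).T@np.array(i["t"]),np.array(i["R"])[2],state()["eef_pos"],state()["t"])
json.dump(infos,open("infos.json","w"))
a=np.vstack([np.hstack(ims[:2]),np.hstack(ims[2:])])
cv2.imwrite("pics/w1.png",cv2.resize(a,(800,600),interpolation=cv2.INTER_AREA))
E
```

```text
feet [326.1643 276.4447 472.7646] [ 0.2896 -0.0001 -0.9572] [399.6762 275.56   329.6733] 1.45
gaugeA [306.7065  61.5418 473.0035] [ 0.2898  0.0004 -0.9571] [380.156   60.7155 329.8322] 2.5667
gaugeB [ 306.6939 -128.2448  473.1999] [ 0.2904  0.0005 -0.9569] [ 380.26   -129.0589  330.07  ] 3.6
sp [475.8888  19.8877 473.694 ] [ 0.2912 -0.0006 -0.9567] [549.6688  19.0959 330.5362] 4.7583
```

View pics/w1.png

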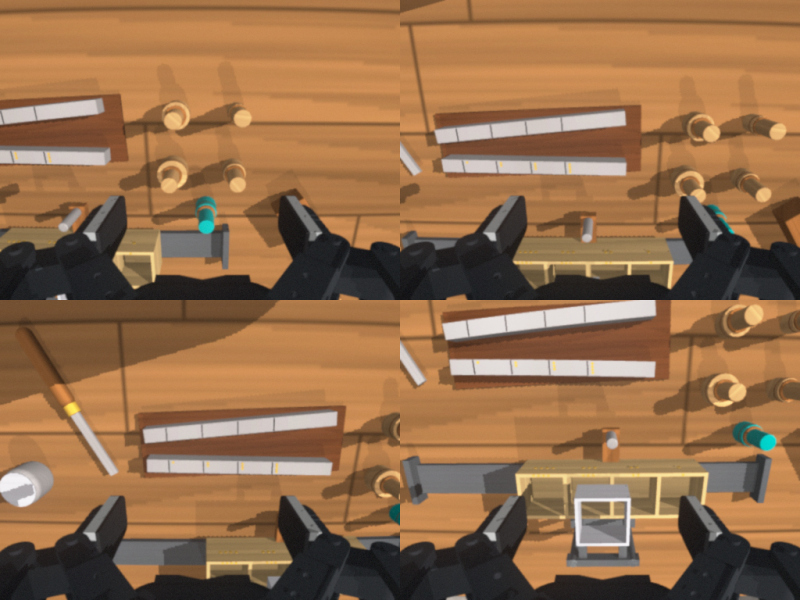

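The wrist views (four tiles) show all four feet near (175,115), (242,117), (170,178) and (236,178) in the first tile. The gauge bars lie fully in tiles 2 and 3. Tile 4 shows the spout rim around (602,515) and the post at (612,442).

```bash
python3 - <<'E'
from h import *
import json
I=json.load(open("infos.json"))
f=cv2.imread("pics/raw_feet.png"); s=cv2.imread("pics/raw_sp.png")
c=f[70:270,190:340]; d=s[160:350,200:350]
big=np.hstack([cv2.resize(c,None,fx=2.66,fy=2.66,interpolation=cv2.INTER_CUBIC),cv2.resize(d,None,fx=2.66,fy=2.66,interpolation=cv2.INTER_CUBIC)[:,:] if 0 else cv2.copyMakeBorder(cv2.resize(d,None,fx=2.66,fy=2.66,interpolation=cv2.INTER_CUBIC),0,27,0,0,cv2.BORDER_CONSTANT)][:2]) if 0 else None
A=cv2.resize(c,(400,533),interpolation=cv2.INTER_CUBIC);B=cv2.resize(d,(400,533),interpolation=cv2.INTER_CUBIC)
cv2.imwrite("pics/crop1.png",np.hstack([A,B]))
# gauge bars: bright, low saturation
for n in("gaugeA","gaugeB"):
    im=cv2.imread(f"pics/raw_{n}.png"); hsv=cv2.cvtColor(im,cv2.COLOR_BGR2HSV)
    m=((hsv[...,1]<45)&(hsv[...,2]>120)).astype(np.uint8)
    m=cv2.morphologyEx(m,cv2.MORPH_CLOSE,np.ones((5,5)))
    for k in cv2.findContours(m,cv2.RETR_EXTERNAL,cv2.CHAIN_APPROX_NONE)[0]:
        if cv2.contourArea(k)>1500:
            b=cv2.boxPoints(cv2.minAreaRect(k)); print(n,cv2.contourArea(k),b.round().tolist()); print(onplane(I[n],b,38)[:,:2].round(1).tolist())
E
```

```text
gaugeA 4884.5 [[53.0, 220.0], [53.0, 197.0], [288.0, 202.0], [288.0, 224.0]]
[[478.7, -230.8], [445.2, -224.0], [451.5, 102.3], [484.6, 102.6]]
gaugeA 4570.0 [[43.0, 163.0], [287.0, 139.0], [289.0, 160.0], [45.0, 184.0]]
[[397.0, -229.0], [365.8, 98.1], [393.2, 101.4], [426.0, -231.4]]
gaugeB 2732.5 [[-10.0, 230.0], [53.0, 198.0], [75.0, 242.0], [12.0, 274.0]]
[[495.4, -518.4], [447.2, -414.1], [514.0, -393.6], [567.4, -501.1]]
gaugeB 4936.5 [[188.0, 220.0], [188.0, 198.0], [424.0, 202.0], [424.0, 225.0]]
[[479.0, -227.4], [445.6, -224.8], [451.5, 101.4], [485.5, 105.9]]
gaugeB 4584.0 [[182.0, 162.0], [431.0, 139.0], [433.0, 160.0], [184.0, 183.0]]
[[396.5, -229.6], [364.8, 97.5], [393.1, 104.3], [425.6, -228.8]]
```

View pics/crop1.png

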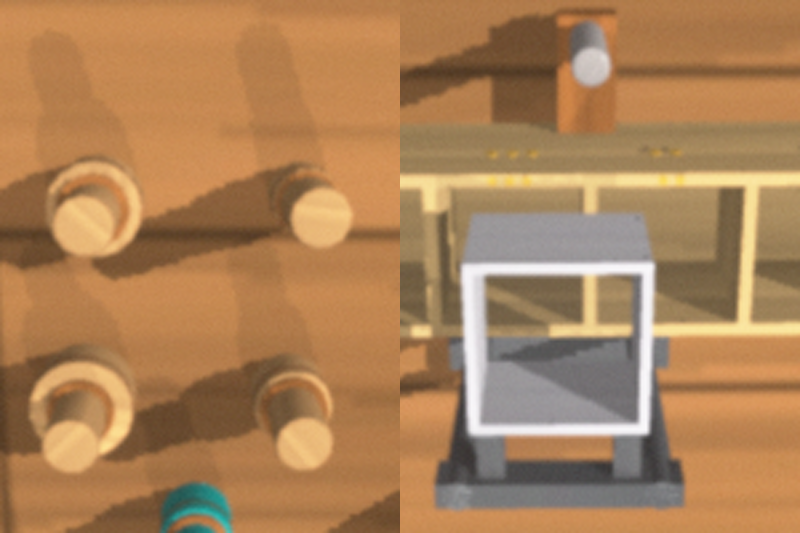

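```bash
python3 - <<'E'
from h import *
import json
I=json.load(open("infos.json"))
u=np.array([(83,226),(321,217),(71,446),(304,443)])*[.375,.375]+[190,70]
print(onplane(I["feet"],u,80).round(1))
v=lambda l:(np.array(l)-[400,0])*[.375,190/533]+[200,160]
r=onplane(I["sp"],v([(462,262),(655,262),(650,435),(468,435)]),163);print(r.round(1),r.mean(0))
print(onplane(I["sp"],v([(591,67)]),85))
print("box wall far/near corners z85",onplane(I["sp"],v([(590,177),(590,330),(747,177),(747,330)]),85))
E
```

```text
[[397.8 231.7  80. ]
 [393.7 337.5  80. ]
 [504.4 222.4  80. ]
 [502.9 334.2  80. ]]
[[635.6 -17.1 163. ]
 [635.8  57.5 163. ]
 [711.2  57.8 163. ]
 [711.  -17.3 163. ]] [673.39394552  20.21538166 163.        ]
[[582.97665229  35.11409965  85.        ]]
box wall far/near corners z85 [[633.7864077   35.09443599  85.        ]
 [711.32823136  35.78859896  85.        ]
 [634.05078251 108.86263375  85.        ]
 [711.78215223 113.75604259  85.        ]]
```

```bash
cat >> h.py <<'E'
# ---- scene, mm
G0=np.array([434.9,-98.]); GY=np.array([-.0402,.9992]); AG=.0402
SP=np.array([673.4,20.2]); POSTX=583.
FEET={1:(393.7,337.5),2:(502.9,334.2),3:(397.8,231.7),4:(504.4,222.4)}
PIC=dict(feet=(400,275,330))
def gp(y,z,dx=0): p=G0+GY*y+np.array([GY[1],-GY[0]])*dx; return [float(p[0]),float(p[1]),z]
def look(name,xyz,a=np.pi/2):
    reach(list(xyz),quat(a)); wait(.2)
    i=camera_info("wrist"); im=capture("wrist"); cv2.imwrite(f"pics/raw_{name}.png",im); return i,im
def changed(name):
    "did feet still standing move since the first look?"
    i,im=look(name,PIC["feet"]); ref=cv2.imread("pics/raw_feet.png")
    d=cv2.absdiff(cv2.GaussianBlur(im,(5,5),0),cv2.GaussianBlur(ref,(5,5),0)).max(2)
    for k,(x,y) in FEET.items():
        u,v=proj(i,[[x,y,60]])[0].astype(int); p=d[v-25:v+25,u-20:u+20]; print("foot",k,"diff",(p>40).mean().round(3))
def pick(x,y,z=40,grip=60):
    set_gripper(60); reach([x,y,145],quat(AG)); movel([x,y,z],speed=120)
    set_gripper(0,grip); s=state(); print("grip",s["gripper_width"].round(1),s["finger_force"].round(0)); movel([x,y,145],speed=200)
def wedge(k):
    m=-152.5+61*k
    movel(gp(165,145),speed=300); movel(gp(165,60),speed=200); movel(gp(165,48.6),speed=40)
    f0=np.array(state()["force"]); y=165
    movel(gp(m+18,48.3),speed=100); f0b=np.array(state()["force"]); print("entry f",f0.round(1),"slid f",f0b.round(1))
    y=m+18
    while y>m-14:
        y-=2; movel(gp(y,48.3),speed=25); F=(np.array(state()["force"])-f0)[:2]@GY
        if abs(F)>10: break
    print("foot",k,"mark",m,"stop y",y,"F",round(F,1),"t",state()["t"])
    set_gripper(60); p=state()["eef_pos"]; movel(gp(y,145),speed=200)
E
python3 - <<'E'
from h import *
np.set_printoptions(precision=4,suppress=True)
changed("f1")
pick(*FEET[1]); wedge(1)
print(state()["t"])
E
```

```text
foot 1 diff 0.0
foot 2 diff 0.0
foot 3 diff 0.008
foot 4 diff 0.0Traceback (most recent call last):
  File "<stdin>", line 4, in <module>
  File "h.py", line 36, in pick
    set_gripper(0,grip); s=state(); print("grip",s["gripper_width"].round(1),s["finger_force"].round(0)); movel([x,y,145],speed=200)
                                                 ^^^^^^^^^^^^^^^^^^^^^^^^
AttributeError: 'float' object has no attribute 'round'
```

```bash
sed -i 's/print("grip".*round(0)); movel/print("grip",s["gripper_width"],s["finger_force"]); movel/' h.py
python3 - <<'E'
from h import *
s=state();print(s["gripper_width"],s["finger_force"],s["eef_pos"])
x,y=FEET[1]; movel([x,y,145],speed=200)
wedge(1)
i,im=look("g1",(380,-130,330))
cv2.imwrite("pics/g1.png",im)
E
```

```text
26.354588844502405 58.682114481925964 [393.96527249 337.71970804  40.64932881]
entry f [ 0.7  0.1 -0.9] slid f [-0.1  0.8  6.5]
foot 1 mark -91.5 stop y -91.5 F 11.6 t 16.9167
```

View pics/g1.png

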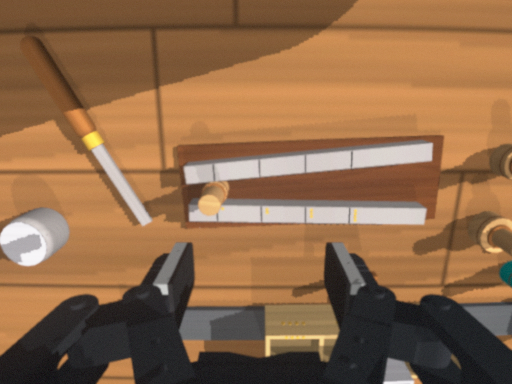

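Foot 1 stands upright and wedged at (213,197), at the 1-pin mark. I'll go on to foot 2, and take 3 and 4 as long as nothing has moved.

```bash
python3 - <<'E'
from h import *
changed("f2")
pick(*FEET[2]); wedge(2)
changed("f3")
E
```

```text
foot 1 diff 0.338
foot 2 diff 0.0
foot 3 diff 0.09
foot 4 diff 0.0
grip 26.991814448890594 58.74432563781738
entry f [0.4 0.8 0.2] slid f [-0.6  0.9  6.2]
foot 2 mark -30.5 stop y -30.5 F 10.8 t 31.225
foot 1 diff 0.34
foot 2 diff 0.322
foot 3 diff 0.086
foot 4 diff 0.028
```

```bash
python3 - <<'E'
from h import *
pick(*FEET[3]); wedge(3)
changed("f4")
pick(*FEET[4]); wedge(4)
i,im=look("g4",(380,-70,330)); cv2.imwrite("pics/g4.png",im)
print(state()["t"])
E
```

```text
grip 26.7219709135075 58.594953417778015
entry f [ 0.7 -0.4 -0.8] slid f [-0.4 -2.7  4.9]
foot 3 mark 30.5 stop y 30.5 F 10.7 t 43.0583
foot 1 diff 0.327
foot 2 diff 0.324
foot 3 diff 0.452
foot 4 diff 0.028
grip 26.77539646179736 58.741393089294434
entry f [-0.4  0.7 -0.4] slid f [-1.2 -3.6  5.7]
foot 4 mark 91.5 stop y 91.5 F 12.2 t 54.0417
56.85
```

View pics/g4.png

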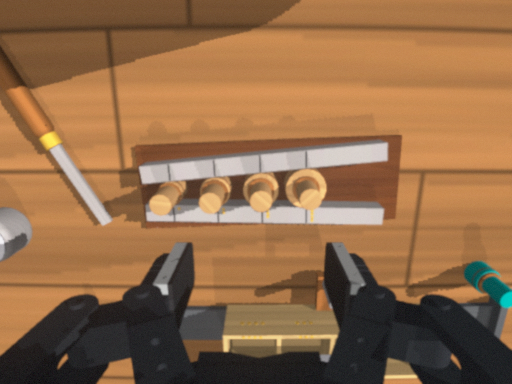

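All four feet stand at their marks: tops at (163,203), (211,203), (261,203) and (304,198). Next I'll push the box to bay 4.

```bash
cat >> h.py <<'E'
def box(c0,c1):
    "pinch the post at carriage c0 and take it to c1"
    Y=lambda c:float(SP[1]+c-180)
    set_gripper(60); reach([POSTX,Y(c0),150],quat(np.pi/2)); movel([POSTX,Y(c0),55],speed=150)
    set_gripper(0,30); f0=np.array(state()["force"]); p=state()["eef_pos"]
    movel([POSTX,Y(c1),55],speed=90); s=state(); print("box",c1,"width",s["gripper_width"],"at",s["eef_pos"],"dF",np.array(s["force"])-f0)
    wait(.2); set_gripper(60); movel([POSTX,Y(c1),150],speed=200)
def drop(k):
    m=-152.5+61*k
    set_gripper(58); reach(gp(m,145),quat(AG)); movel(gp(m,48),speed=120); set_gripper(0,60)
    movel(gp(m+4,48.5),speed=30); print("pull F",state()["force"]); movel(gp(m+4,145),speed=150)
    print("held",state()["gripper_width"])
    x,y=map(float,SP)
    reach([x,y,245],quat(0)); movel([x,y,172],speed=120); print("in spout F",state()["force"])
    set_gripper(50); wait(.3); movel([x,y,260],speed=250)
E
python3 - <<'E'
from h import *
np.set_printoptions(precision=1,suppress=True)
box(195,294)
i,im=look("b4",(550,20,330)); cv2.imwrite("pics/b4.png",im); print(state()["t"])
E
```

```text
box 294 width 16.873250479680692 at [582.8 134.6  55.7] dF [-3.3  2.4  4.1]
63.0917
```

View pics/b4.png

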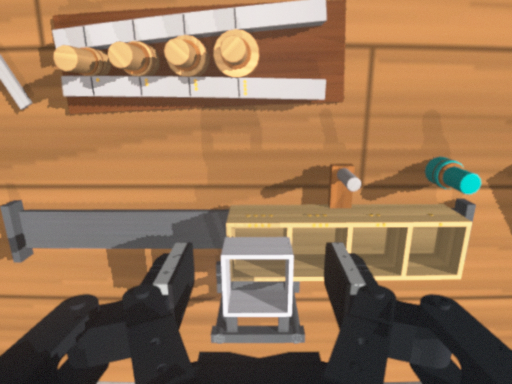

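The far-left bay (bay 4) is now under the spout at (256,280). I'll drop foot 4 and check it.

```bash
sed -i 's/movel(gp(m+4,145),speed=150)/movel(gp(m+4,245),speed=200)/' h.py; python3 - <<'E'
from h import *
np.set_printoptions(precision=1,suppress=True)
drop(4)
i,im=look("b4b",(550,20,330)); cv2.imwrite("pics/b4b.png",im); print(state()["t"])
E
```

```text
pull F [-4.2  2.8  4.2]
held 26.891952341655738
in spout F [-0.9  0.   0.1]
71.9
```

View pics/b4b.png

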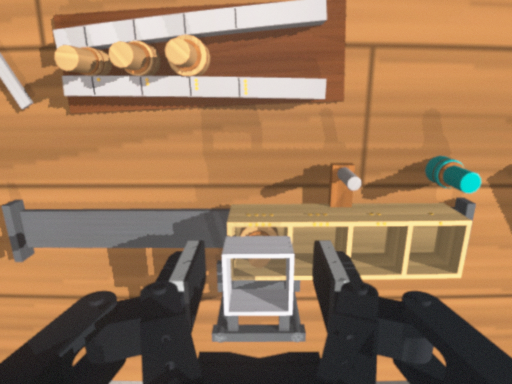

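Foot 4 is in bay 4 (visible at (257,233)). Foot 3 in the gauge looks slightly different, so I'll compare crops.

```bash
python3 - <<'E'
import cv2,numpy as np
a,b=[cv2.resize(cv2.imread(f"pics/{n}.png")[0:115,40:300],(780,300),interpolation=cv2.INTER_CUBIC) for n in("b4","b4b")]
cv2.imwrite("pics/cmp.png",np.vstack([a,b]))
E
```

```text
(no output)
```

View pics/cmp.png

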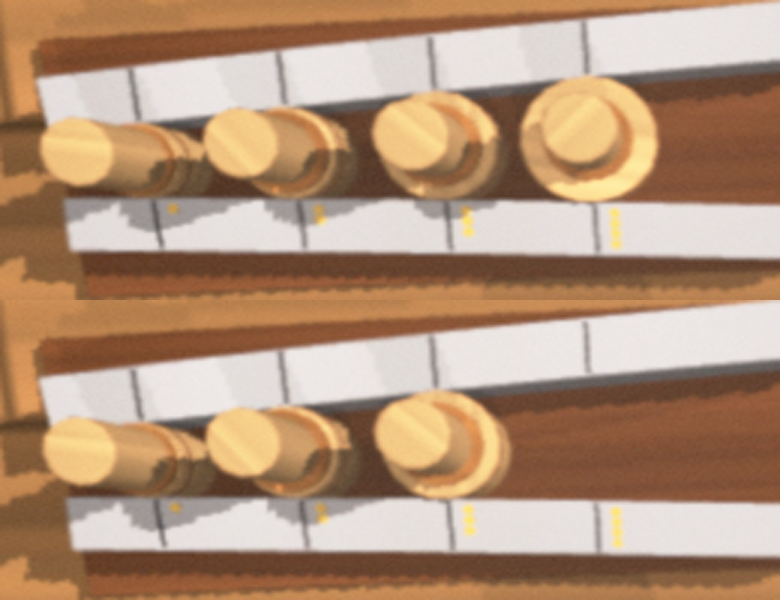

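Nothing moved: only foot 4's shadow went. I'll do bay 3 next, then bay 2.

```bash
python3 - <<'E'
from h import *
np.set_printoptions(precision=1,suppress=True)
box(294,218); drop(3)
i,im=look("b3",(550,20,330)); print(state()["t"])
box(218,142); i,im2=look("b2",(550,20,330)); print(state()["t"])
cv2.imwrite("pics/b32.png",np.hstack([cv2.resize(x,(400,300)) for x in(im,im2)]))
E
```

```text
box 218 width 17.144190856170436 at [583.6  57.5  55.7] dF [ 4.  -1.6 -1.2]
pull F [-5.7  2.1  6.5]
held 26.883160215779565
in spout F [-0.6 -0.1 -0.8]
85.2583
box 142 width 16.95210086350819 at [583.6 -18.6  55.7] dF [ 3.8 -0.7 -0.6]
90.8583
```

View pics/b32.png

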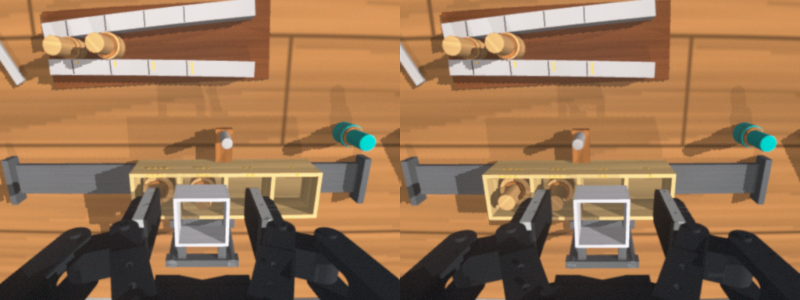

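Feet 4 and 3 are in bays 4 and 3, at (510,195) and (558,190). Bay 2 is under the spout and feet 1 and 2 haven't moved. I'll continue.

```bash
python3 - <<'E'
from h import *
np.set_printoptions(precision=1,suppress=True)
drop(2)
box(142,66); i,im=look("b1",(550,20,330)); print(state()["t"])
drop(1)
# push home: gentle last millimetres
box(66,6); i,im2=look("home0",(530,-80,330)); print(state()["t"])
cv2.imwrite("pics/b10.png",np.hstack([cv2.resize(x,(400,300)) for x in(im,im2)]))
E
```

```text
pull F [-3.3  1.7  3.5]
held 27.0674702984834
in spout F [0.6 0.6 0.3]
box 66 width 16.93234806143213 at [583.7 -94.6  55.7] dF [ 4.  -1.5 -2. ]
104.2917
pull F [-5.1  2.   4.7]
held 26.549656699526086
in spout F [ 0.2  0.3 -1. ]
box 6 width 16.83081271352239 at [ 583.6 -154.6   55.7] dF [ 2.7 -2.1 -1.1]
117.775
```

View pics/b10.png

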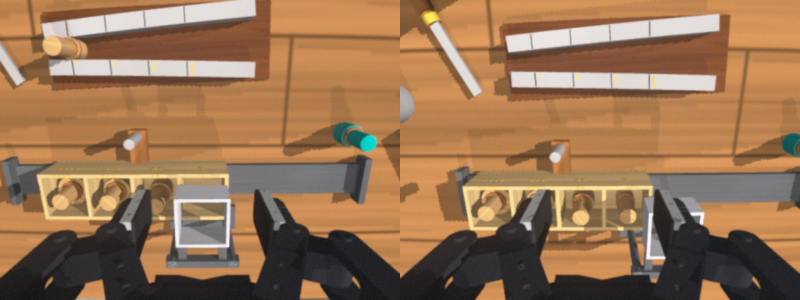

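All four feet stand in their bays and the gauge is empty. Now I'll push the box home until the stop's reaction shows in the force reading.

```bash
python3 - <<'E'
from h import *
np.set_printoptions(precision=1,suppress=True)
Y=lambda c:float(SP[1]+c-180)
set_gripper(60); reach([POSTX,Y(6),150],quat(np.pi/2)); movel([POSTX,Y(6),55],speed=150); set_gripper(0,30)
f0=np.array(state()["force"]); c=6
while c>-10:
    c-=1; movel([POSTX,Y(c),55],speed=20); F=np.array(state()["force"])-f0; print(c,F,state()["eef_pos"][1])
    if abs(F[1])>12: break
set_gripper(60); wait(.2); movel([POSTX,Y(c),160],speed=200)
i,im=look("home",(500,-80,330)); cv2.imwrite("pics/home.png",im); print(state()["t"])
E
```

```text
5 [-0.2  0.8  0.1] -154.9246953232921
4 [-0.6  0.4  0.6] -155.94053351933886
3 [-0.4  0.8  1.7] -156.9484675644862
2 [0.2 1.1 0.7] -157.92365196885837
1 [-0.2  0.6  1.1] -158.92922324005505
0 [-0.1  0.4  0.5] -159.9336719501066
-1 [ 0.1 -0.5 -0.1] -160.93172880915415
-2 [-0.2  2.8  0.2] -161.64287398058252
-3 [-0.9  9.4  2.3] -161.69090910141975
-4 [-1.5 16.7  4.7] -161.7498614071719
125.0
```

View pics/home.png

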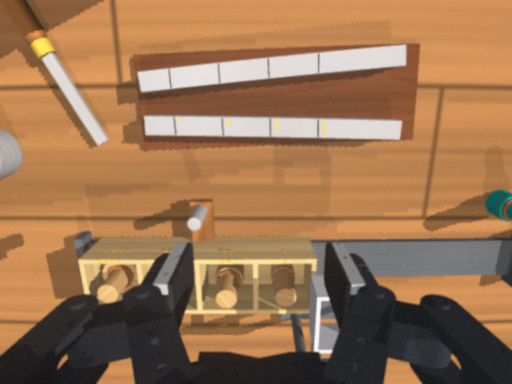

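The box is against the right-hand stop, which pushed back with 16.7 N. The feet are in their bays and the gripper is clear.

```bash
python3 -c "
from bench import *
print(close_job())"
```

```text
the job is handed in; nothing more can be done
None
```

I handed the job in at about 125 s: all four feet were wedged together at their marks, then dropped into the matching bays, and the box is home against the right-hand stop with the other things untouched.

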